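# Add the second slotted weight to the carrier

## Robot

A 6-joint arm with a two-finger parallel gripper is mounted at the origin on a cart in front of the work surface, level with it; the furniture and walls round the work are solid. World frame = base frame: x ahead of the robot, y to its left, z up, the work surface at z = 0. Lengths are in m, angles in degrees, forces in N, time in s.
With the tool pointing down it reaches from about 0.3 to 0.75 m from the base axis. Payload 8.5 kg.
Tool frame: the origin (TCP) lies at the very end of the fingers, on their centre line; the grasp point (between the pads) lies 19 mm behind it; z points along the fingers, y is the line along which they close (so a half turn about z gives the same grasp; the last joint's range is limited). The gripper opens to 85 mm and grips with 20 to 120 N. Pads are 22 mm wide; open, the fingers measure 114 mm over their backs; the gripper's body (76 mm by 85 mm) begins 54 mm behind the grasp point. The pads swing forward as they close: fully open they stand 13 mm farther back than shut.
Start: joints at [62.378, 21.807, 74.336, -0, 83.858, -12.336], TCP at [0.145, 0.531, 0.2] pointing down, gripper open.
Joint ranges: [-178.18, 178.18], [-50.72, 133.34], [12.68, 142.11], [-81.47, 261.47], [9.98, 163.14], [-165.26, 165.26]. Speed limits (degrees/s): [136.94, 136.94, 180, 180, 180, 180].

## Interface

Orientations are given as a 3x3 rotation matrix whose columns are the frame's x, y, z axes.
In Python, from rig import env, optics, spotter gives the robot as it stands.
- The arm moves only by the shell command python3 -m crank 'ROWS' [FORCE]. ROWS is JSON, one flat list of numbers, 5 for each row, row after row: the finger opening in cm, from 0 to 8.54, then the shift along the tool's x, y, z in cm, then the turn about the tool's z in rad. A call has exactly 8 rows; each row shifts and turns the commanded pose from where the row before left it, along the tool's axes as they then stand; what a row does not reach is not made up. A row lasts 1/12 s, in which the tool goes at most 41.7 mm and 7.16 degrees, less where a joint would pass 70% of its speed; a pose out of reach is approached as far as the arm can. A call is refused whole if a number of a shift passes 4.17 or a number of a turn 0.125, either way. A call with a gripper value outside its range is refused whole. The fingers move at their own pace and stop on an object; FORCE is the grip in N (left out, the last holds). Time passes only in rows, so rows that do not move let the fingers close, or fill a call up. It gives the time, the measured TCP pose, the force, the opening and the grip force at its end, in the units of the state.
- env.observe(): the state, without advancing time (a new reading comes with each control period).
- optics.get_image(name): name is "scene" or "top"; returns a dict with "color" (400x640x3 uint8, red, green, blue), "intrinsics" (3x3 intrinsics, pixels), "distortion" ([k1, k2, p1, p2, k3] as OpenCV has them; the pictures are not rectified), "pose" (4x4, takes a point from camera to world coordinates). Camera axes: x right, y up, looking along -z (the intrinsics and any distortion apply to the point x, -y, -z); pixel columns grow to the right and rows downward; lengths in m; the calibration is good to about 2 mm. A picture is of the moment at which its call begins. There is no depth.
- env.close_job(): hands the job in; it is judged then, once.
Trained networks look in a picture, given as the dict that the camera call returned (one of the last four; its "shot" number tells which), for a name from the list of things; names that differ only in an ending like _2 or _b are one class to them, and where a whole thing is asked for, a point or a joint stands for the part that bears it (a point fixed in the world has none). Each returns a list of dicts, best first, with "score" (0 to 1); they miss things now and then, are a little off and sometimes report something else, mostly with a low value. They report only what shows in the picture. A call takes as long as a camera call. They do not tell look-alikes from the thing itself.
- spotter.look_for(picture, query): "at" ([column, row] as shares, 0 to 1, of the picture: columns of its width, rows of its height, amid what is visible of it).
The state is a dict: "time_s": time; "q": joint angles; "qvel": joint speeds; "joint_efforts": joint torques, N m; "position": TCP position; "tool_rot": TCP orientation; "ft_force": force on the tool from outside, world axes, zero at the start; "wrist_torque": the same for the moment, N m; "grip_width": finger opening in m; "gripper_force": force on a finger pad.
Only numpy, scipy, OpenCV 4.12 (cv2) and the standard library are available. Lean on these libraries where they do the work, as an engineer would, in place of code of your own. Each camera call takes 0.05 s, during which the arm holds its last target. There are 200 camera calls.

## Task

Take the larger of the two loose slotted steel weights, the one that matches the weight already on the carrier, and slide it sideways onto the carrier's stem, under the knob, so that it lies flat on the weight already there with the stem fully home in its slot. Its slot must point the opposite way to the slot of the weight below. Then let go of it; leave the smaller slotted weight where it lies.

Things in the scene. Friction and masses are not known exactly. Their poses are not given: they have to be found in the camera images.
- carrier: Fixed upright weight carrier; origin on the stem's axis at the worktop, z up. Aluminium foot 96 mm across; steel stem 10 mm thick; knob 32 mm across at z = 84 to 96 mm. One slotted weight (as the larger loose one) is already fixed on it, its flat top at z = 48 mm; above that 36 mm of bare stem up to the knob. That weight's slot opens to the carrier's +x, its tab points to -x.
- large_weight_mid (a point): Larger loose slotted weight, lying flat: steel disc 68 mm across, 16 mm thick, about 0.15 kg. This point: on the disc's axis, 8 mm above its underside. A slot 24 mm wide with a flared mouth runs from 12 mm behind this point to the rim and opens to +x; a finger tab 20 mm wide, 15 mm thick sticks out to -x, ending 80 mm from this point. z up.
- large_weight_tab (a point): Centre of the finger tab of the larger weight: 58 mm from the disc's axis towards -x, half-way up; the place to grip it, across the 20 mm width (y). Axes as for large_weight_mid.
- small_weight_mid (a point): Smaller loose slotted weight, to be left alone, lying flat: steel disc 48 mm across, 16 mm thick, 14 mm slot to +x, tab 16 mm wide to -x ending 62 mm from this point (on the disc's axis, half-way up). Both loose weights lie to the left of the carrier; which of them is nearer the carrier changes.
Mind the look-alikes: they are no part of the job. What is shaped like the part that bears large_weight_mid but orange is not meant.

How it is judged:
By the outcome, as a careful person would: the job done as asked, in the order asked, and still so for the second after the job is handed in, with the robot touching nothing.
It also fails if it takes over 40 s, if anything falls off the work surface, if the arm or the gripper's body presses on something with over 40 N, if the wrist force passes 120 N, or if a joint passes its speed limit or range.

## Working session

There is one attempt and no reset: what is moved stays moved. The work goes in short steps, Python scripts to look and compute and a shell command to move; the robot and the scene stay as the last step left them, time stands still between calls to the robot, and variables do not carry over. Pictures are saved under pics/ and viewed, at most 10 in all, crops included, and the job is handed in when it is done.

```bash
mkdir -p pics; cat > h.py <<'E'
import numpy as np, cv2
from rig import env, optics, spotter
def ray(p,uv):
    K=np.array(p["intrinsics"]);D=np.array(p["distortion"]);T=np.array(p["pose"])
    n=cv2.undistortPoints(np.array([[uv]],float),K,D)[0,0]
    return T[:3,3],T[:3,:3]@np.array([n[0],-n[1],-1])
def onz(p,uv,z):
    o,d=ray(p,uv);return o+d*(z-o[2])/d[2]
def proj(p,X):
    K=np.array(p["intrinsics"]);D=np.array(p["distortion"]);T=np.array(p["pose"])
    c=T[:3,:3].T@(np.atleast_2d(X)-T[:3,3]).T
    c=c*np.array([[1],[-1],[-1]])
    return cv2.projectPoints(c.T.copy(),np.zeros(3),np.zeros(3),K,D)[0][:,0]
E
python3 - <<'E'
from h import *
for n in("scene","top"):
    p=optics.get_image(n); cv2.imwrite(f"pics/{n}1.png",p["color"][:,:,::-1])
    for q,z in(("carrier",.09),("large_weight_mid",.008),("large_weight_tab",.008),("small_weight_mid",.008)):
        for r in spotter.look_for(p,q)[:3]:
            uv=np.array(r["at"])*[640,400]; print(n,q,round(r["score"],2),uv.round(),onz(p,uv,z).round(4))
s=env.observe();print(s["time_s"],s["position"],s["tool_rot"],s["grip_width"])
E
```

```text
scene carrier 0.58 [426. 238.] [ 0.5453 -0.1425  0.09  ]
scene large_weight_mid 0.87 [218. 177.] [0.3691 0.3725 0.008 ]
scene large_weight_mid 0.62 [346. 203.] [0.5489 0.0775 0.008 ]
scene large_weight_tab 0.9 [345. 202.] [0.5488 0.0829 0.008 ]
scene large_weight_tab 0.83 [215. 176.] [0.3642 0.3793 0.008 ]
scene small_weight_mid 0.64 [278. 168.] [0.5058 0.2893 0.008 ]
top large_weight_mid 0.97 [196. 258.] [0.3772 0.372  0.008 ]
top large_weight_mid 0.6 [338. 179.] [0.5431 0.0754 0.008 ]
top large_weight_tab 0.93 [197. 258.] [0.3756 0.3699 0.008 ]
top large_weight_tab 0.91 [338. 177.] [0.5468 0.075  0.008 ]
0.5 [0.14499903 0.53051366 0.20010746] [[-9.64616344e-01  2.63657559e-01 -8.64338747e-06]
 [ 2.63657559e-01  9.64616344e-01 -3.27367480e-05]
 [-2.93738250e-07 -3.38572967e-05 -9.99999999e-01]] 0.08556407746094
```

View pics/scene1.png

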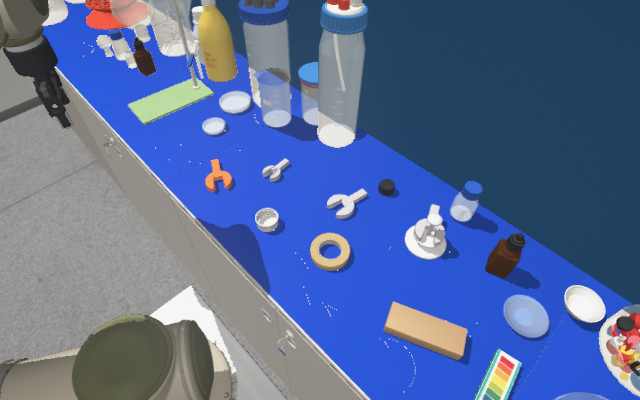

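View pics/top1.png

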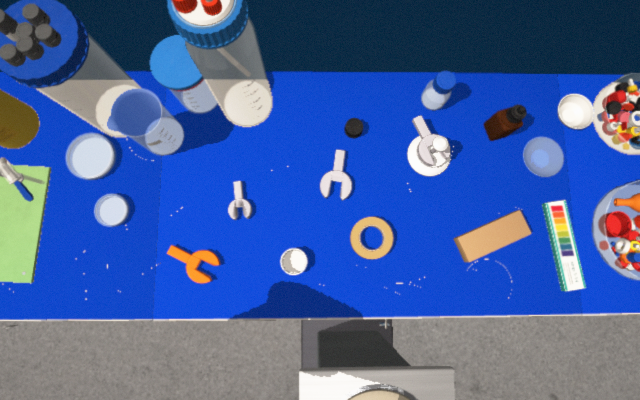

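Candidates in top view: the orange one at (196,258) is the look-alike. The small steel one at (239,200) stays put. The large steel one at (338,179) fits the description, being steel, larger and matching the carrier's weight. I'll confirm it in a crop.

```bash
python3 - <<'E'
from h import *
a=cv2.imread("pics/top1.png");b=cv2.imread("pics/scene1.png")
f=lambda im,x,y,w,h,s:cv2.resize(im[y:y+h,x:x+w],None,fx=s,fy=s,interpolation=cv2.INTER_CUBIC)
A=f(a,300,105,160,110,5)
B=np.hstack([f(b,320,180,80,45,5),f(b,400,200,60,60,5)[:225]]) if 0 else f(b,320,175,160,90,5)
cv2.imwrite("pics/c1.png",A);cv2.imwrite("pics/c2.png",B)
E
```

```text
(no output)
```

View pics/c1.png

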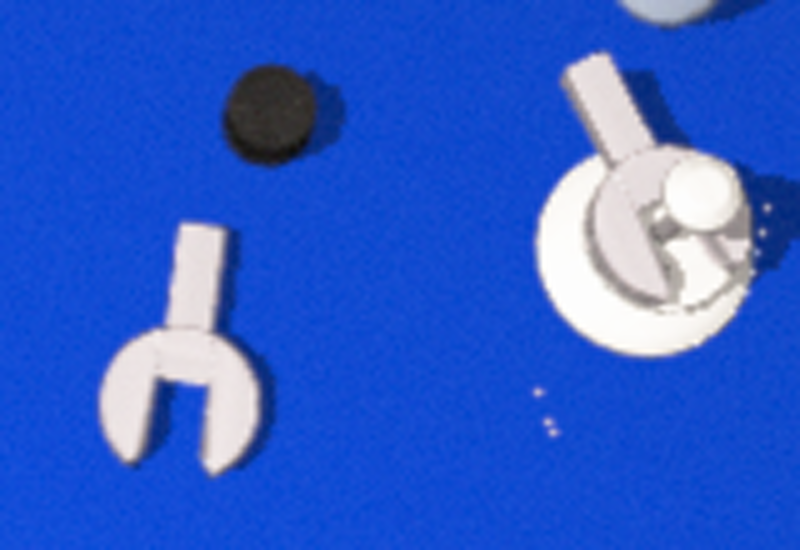

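View pics/c2.png

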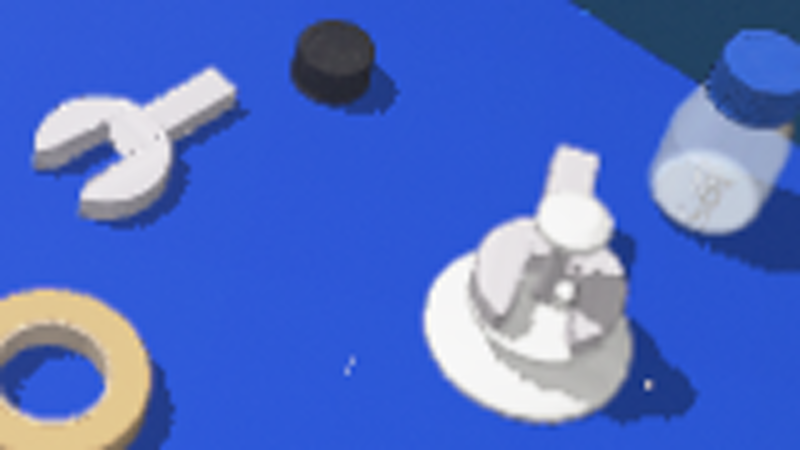

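Crop c1: the large steel weight's disc is at about (336,185) in the picture, tab pointing up and slot down, and its size matches the carrier's weight. On the carrier the tab points up-left (420,118) and the knob is at (440,144). I'll fit both silhouettes in both views.

```bash
cat >> h.py <<'E'
from scipy.optimize import minimize
S=6
def wpoly():
    R=.034; t=np.linspace(-np.pi,np.pi,73)
    d=[(R*np.cos(a),R*np.sin(a)) for a in t if abs(a)>.5 and abs(np.sin(a)*R)>-1]
    # slot edges with flare
    a=np.linspace(.5,np.pi-.3,40); up=[(R*np.cos(x),R*np.sin(x)) for x in a]
    body=[(-.012,.012),(.022,.012)]+up+[(-.0325,.010),(-.080,.010)]
    return np.array(body+[(x,-y) for x,y in body[::-1]])
def circ(r): 
    t=np.linspace(0,2*np.pi,60);return np.c_[r*np.cos(t),r*np.sin(t)]
def render(p,box,parts):
    x0,y0,w,h=box; m=np.zeros((h*S,w*S),np.uint8)
    for poly,z0,z1 in parts:
        for z in np.linspace(z0,z1,7):
            q=proj(p,np.c_[poly,np.full(len(poly),z)])
            q=((q-[x0,y0]+.5)*S-.5)
            cv2.fillPoly(m,[np.round(q*16).astype(np.int32)],255,shift=4)
    return cv2.resize(m,(w,h),interpolation=cv2.INTER_AREA)/255.
def soft(p,box):
    x0,y0,w,h=box; r=p["color"][y0:y0+h,x0:x0+w,0].astype(float)
    return np.clip((r-40)/110,0,1)
def tf(P,x,y,a): c,s=np.cos(a),np.sin(a); return P@np.array([[c,s],[-s,c]])+[x,y]
def wparts(x,y,a,z0=0): return [(tf(wpoly(),x,y,a),z0,z0+.016)]
def cparts(x,y,a,hf): return [(tf(circ(.048),x,y,0),0,hf),(tf(circ(.005),x,y,0),0,.09),(tf(circ(.016),x,y,0),.084,.096)]+wparts(x,y,a,.032)
def fit(ims,boxes,f,x0,st):
    T=[soft(p,b) for p,b in zip(ims,boxes)]
    c=lambda v:sum(np.abs(render(p,b,f(*v))-t).sum() for p,b,t in zip(ims,boxes,T))
    x0=np.array(x0);sim=np.vstack([x0]+[x0+np.eye(len(x0))[i]*st[i] for i in range(len(x0))])
    r=minimize(c,x0,method="Nelder-Mead",options=dict(initial_simplex=sim,xatol=1e-5,fatol=.02,maxiter=400))
    return r.x,r.fun
E
python3 - <<'E'
from h import *
t=optics.get_image("top");s=optics.get_image("scene")
bw=[(312,140,50,66),(320,182,52,40)];bc=[(402,108,54,72),(400,200,52,62)]
for n,sl in(("both",slice(0,2)),("top",slice(0,1)),("scene",slice(1,2))):
    v,c=fit([t,s][sl],bw[sl],wparts,[.54,.075,np.pi],[.01,.01,.15]);print(n,"w",v.round(4),np.degrees(v[2]),round(c,1))
    v,c=fit([t,s][sl],bc[sl],cparts,[.57,-.115,np.pi+.3,.01],[.01,.01,.2,.005]);print(n,"c",v.round(4),np.degrees(v[2]),round(c,1))
E
```

```text
both w [0.5292 0.0812 3.0039] 172.10958451621548 231.0
both c [ 0.5995 -0.1255  3.5722  0.013 ] 204.67209468543447 232.3
top w [0.5288 0.0811 2.9997] 171.8721026267733 43.3
top c [ 0.5991 -0.1255  3.5702  0.0091] 204.56015921951013 69.6
scene w [0.5316 0.0824 3.0092] 172.41651354397018 146.7
scene c [ 0.6016 -0.1254  3.5729  0.0109] 204.70942966499186 117.5
```

```bash
python3 -m crank '[5,0,0,0,-0.064, 5,0,0,0,-0.064, 5,-3,-2.4,0,0, 5,-3,-2.4,0,0, 5,-3,-2.4,0,0, 5,-3,-2.4,0,0, 5,-3,-2.4,0,0, 5,-3,-2.4,0,0]' 90; python3 -m crank '[5,-3,-2.4,0,0, 5,-3,-2.4,0,0, 5,-3,-2.4,0,0, 5,-3,-2.4,0,0, 5,-3,-2.4,0,0, 5,-3,-2.4,0,0, 5,-3,-2.4,0,0, 5,0,0,0,0]'
cat >> h.py <<'E'
def togo(X,yaw):
    s=env.observe();R=np.array(s["tool_rot"]);y=np.degrees(np.arctan2(R[1,1],R[0,1]))
    d=yaw-y
    R2=np.c_[[-np.sin(np.radians(yaw)),np.cos(np.radians(yaw)),0],[np.cos(np.radians(yaw)),np.sin(np.radians(yaw)),0],[0,0,-1]]
    print("t",round(s["time_s"],2),"pos",np.round(s["position"],4),"yaw",round(y,2),"tilt",np.round(R[:2,2],4),"turn rad",round(np.radians(-d),4),"shift cm now",(R.T@(np.array(X)-s["position"])*100).round(2),"after turn",(R2.T@(np.array(X)-s["position"])*100).round(2),"F",np.round(s["ft_force"],1),"w",round(s["grip_width"],4),s["gripper_force"])
E
python3 -c "
from h import *
togo([.5865,.0730,.002],82)"
```

```text
time_s: 1.27
position: [0.3042, 0.3616, 0.2003]
tool_rot: [[-0.99, 0.138, 0.0], [0.138, 0.99, 0.0], [-0.0, 0.0, -1.0]]
ft_force: [1.2, 0.2, 0.1]
grip_width: 0.0502
gripper_force: 0.0
time_s: 1.93
position: [0.492, 0.1631, 0.1997]
tool_rot: [[-0.99, 0.144, 0.001], [0.144, 0.99, -0.001], [-0.001, -0.001, -1.0]]
ft_force: [-0.9, -0.5, 0.6]
grip_width: 0.0501
gripper_force: 0.0
t 1.93 pos [0.492  0.1631 0.1997] yaw 81.74 tilt [ 0.0013 -0.0013] turn rad -0.0045 shift cm now [-10.62  -7.54  19.79] after turn [-10.61  -7.61  19.77] F [-0.9 -0.5  0.6] w 0.0501 0.0
```

```bash
python3 -m crank '[5,-2.7,-1.9,0,-0.004, 5,-2.7,-1.9,0,0, 5,-2.6,-1.9,2,0, 5,-2.6,-1.9,3,0, 5,0,0,3,0, 5,0,0,3,0, 5,0,0,0,0, 5,0,0,0,0]'
python3 -c "
from h import *
togo([.5865,.0730,.002],82)
p=optics.get_image('scene');im=p['color'][:,:,::-1].copy()
t=optics.get_image('top')['color'][:,:,::-1]
cv2.imwrite('pics/a.png',np.hstack([cv2.resize(im[150:250,290:440],None,fx=2.6,fy=2.6),cv2.resize(t[110:210,280:430],None,fx=2.6,fy=2.6)]))"
```

```text
time_s: 2.6
position: [0.5811, 0.0793, 0.0914]
tool_rot: [[-0.991, 0.134, -0.003], [0.134, 0.991, 0.0], [0.003, -0.0, -1.0]]
ft_force: [0.3, 0.1, 0.5]
grip_width: 0.05
gripper_force: 0.0
t 2.6 pos [0.5811 0.0793 0.0914] yaw 82.29 tilt [-0.0025  0.0002] turn rad 0.005 shift cm now [-0.65 -0.55  8.93] after turn [-0.63 -0.55  8.94] F [0.3 0.1 0.5] w 0.05 0.0
```

View pics/a.png

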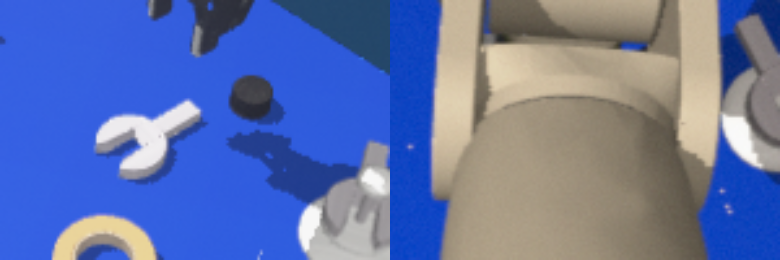

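The view shows the fingers hovering above the tab, with the weight undisturbed. Next I descend and grip.

```bash
python3 -m crank '[5,-0.63,-0.55,2,0.005, 5,0,0,2,0, 5,0,0,1.5,0, 5,0,0,1,0, 5,0,0,0,0, 5,0,0,0,0, 5,0,0,0,0, 5,0,0,0,0]'
python3 -c "
from h import *
togo([.5865,.0730,.002],82)"
```

```text
time_s: 3.37
position: [0.5879, 0.0729, 0.0282]
tool_rot: [[-0.99, 0.139, 0.003], [0.139, 0.99, -0.0], [-0.003, 0.0, -1.0]]
ft_force: [-0.7, -0.0, -0.2]
grip_width: 0.0502
gripper_force: 0.0
t 3.37 pos [0.5879 0.0729 0.0282] yaw 82.0 tilt [ 0.0025 -0.0002] turn rad -0.0 shift cm now [ 0.14 -0.01  2.61] after turn [ 0.14 -0.01  2.62] F [-0.7 -0.  -0.2] w 0.0502 0.0
```

```bash
python3 -m crank '[5,0.1,0,1,0, 5,0,0,1,0, 5,0,0,0.3,0, 5,0,0,0.15,0, 5,0,0,0,0, 5,0,0,0,0, 5,0,0,0,0, 5,0,0,0,0]'; python3 -m crank '[1,0,0,0,0, 1,0,0,0,0, 1,0,0,0,0, 1,0,0,0,0, 1,0,0,0,0, 1,0,0,0,0, 1,0,0,0,0, 1,0,0,0,0]' 90
python3 -c "
from h import *
togo([.5865,.0730,.002],82)"
```

```text
time_s: 4.03
position: [0.5863, 0.0729, 0.0025]
tool_rot: [[-0.99, 0.139, 0.001], [0.139, 0.99, -0.0], [-0.001, 0.0, -1.0]]
ft_force: [0.3, 0.5, -0.1]
grip_width: 0.0501
gripper_force: 0.0
time_s: 4.7
position: [0.5861, 0.0729, 0.0022]
tool_rot: [[-0.99, 0.139, 0.0], [0.139, 0.99, 0.0], [-0.0, 0.0, -1.0]]
ft_force: [0.1, -0.1, -0.3]
grip_width: 0.0097
gripper_force: 0.0
t 4.7 pos [0.5861 0.0729 0.0022] yaw 81.99 tilt [0. 0.] turn rad -0.0002 shift cm now [-0.04  0.01  0.02] after turn [-0.04  0.01  0.02] F [ 0.1 -0.1 -0.3] w 0.0097 0.0
```

```bash
python3 -c "
from h import *
p=optics.get_image('scene');im=p['color'][:,:,::-1].copy()
s=env.observe();print(proj(p,[s['position']]),proj(p,[[.5288,.0811,.016]]))
cv2.imwrite('pics/b.png',cv2.resize(im[140:240,290:420],None,fx=5,fy=5,interpolation=cv2.INTER_CUBIC))"
```

```text
[[357.16809011 197.48427291]] [[339.71751739 204.37368271]]
```

View pics/b.png

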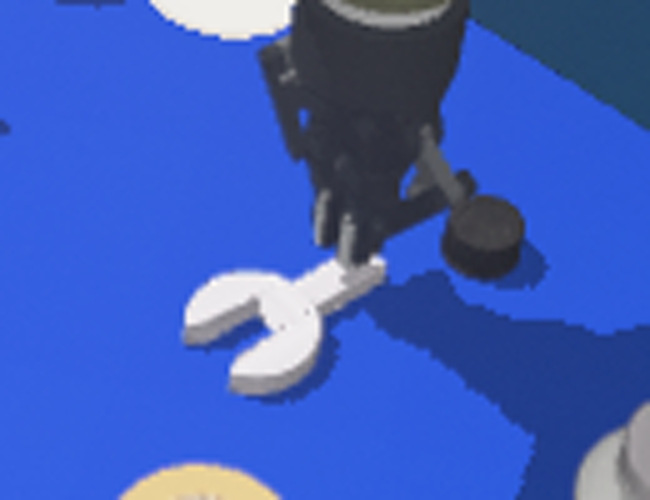

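The view shows the fingers, 1 cm apart, over the tab's top face at crop (350,258), so the tips stand higher than the reported z suggests. I'll open again and lower in small steps while watching the force.

```bash
python3 -m crank '[4,0,0,-0.3,0, 4,0,0,0,0, 4,0,0,0,0, 4,0,0,0,0, 4,0,0,0.4,0, 4,0,0,0.3,0, 4,0,0,0,0, 4,0,0,0,0]' 
python3 -c "
from h import *
togo([.5865,.0730,.002],82)
p=optics.get_image('scene');im=p['color'][:,:,::-1].copy()
s=env.observe()
q=s['position']
for z in(0,.016,.03):print(proj(p,[[q[0],q[1],z]]))
cv2.imwrite('pics/d.png',cv2.resize(im[150:230,310:400],None,fx=7,fy=7,interpolation=cv2.INTER_CUBIC))"
```

```text
time_s: 5.42
position: [0.5859, 0.073, -0.0022]
tool_rot: [[-0.99, 0.139, -0.001], [0.139, 0.99, 0.0], [0.001, -0.0, -1.0]]
ft_force: [0.7, -0.5, 0.3]
grip_width: 0.0396
gripper_force: 0.0
t 5.42 pos [ 0.5859  0.073  -0.0022] yaw 81.99 tilt [-0.0008  0.0001] turn rad -0.0002 shift cm now [-0.06  0.01 -0.42] after turn [-0.06  0.01 -0.42] F [ 0.7 -0.5  0.3] w 0.0396 0.0
[[357.07830628 198.07163573]]
[[357.68456447 193.9931675 ]]
[[358.22790721 190.33507647]]
```

View pics/d.png

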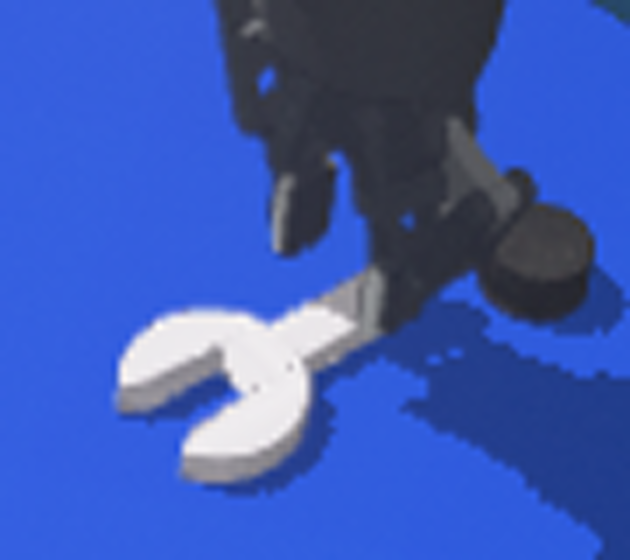

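The view shows the fingertips at crop (385,325) and (290,250), straddling the tab but about 25 mm above the table while the reading says 0. I'll lower further, guarded by force.

```bash
python3 -m crank '[4,0,0,0.3,0, 4,0,0,0.3,0, 4,0,0,0.2,0, 4,0,0,0,0, 4,0,0,0,0, 4,0,0,0,0, 4,0,0,0,0, 4,0,0,0,0]' 
python3 -c "
from h import *
p=optics.get_image('scene');print(onz(p,[358.2,191.1],.0).round(4),onz(p,[358.2,191.1],.02).round(4))
togo([.5865,.0730,.002],82);s=env.observe();print(s['q'])"
```

```text
time_s: 6.13
position: [0.5861, 0.073, -0.0097]
tool_rot: [[-0.99, 0.139, 0.0], [0.139, 0.99, -0.0], [-0.0, -0.0, -1.0]]
ft_force: [0.2, 1.0, 0.5]
grip_width: 0.0399
gripper_force: 0.0
[0.6058 0.0867 0.    ] [0.5913 0.0764 0.02  ]
t 6.18 pos [ 0.5861  0.073  -0.0097] yaw 81.99 tilt [ 0.0002 -0.    ] turn rad -0.0002 shift cm now [-0.03  0.01 -1.17] after turn [-0.03  0.01 -1.17] F [0.7 0.2 0.6] w 0.0398 0.0
[-4.37964478e+00  3.84625391e+01  8.31562164e+01  1.39031721e-05
  5.83689810e+01 -8.63701846e+01]
```

```bash
python3 -m crank '[4,0,0,0.2,0, 4,0,0,0.2,0, 4,0,0,0.2,0, 4,0,0,0.1,0, 4,0,0,0,0, 4,0,0,0,0, 4,0,0,0,0, 4,0,0,0,0]' 
python3 -c "
from h import *
togo([.5865,.0730,.002],82)
p=optics.get_image('scene');im=p['color'][:,:,::-1].copy()
cv2.imwrite('pics/e.png',cv2.resize(im[150:230,310:400],None,fx=7,fy=7,interpolation=cv2.INTER_CUBIC))"
```

```text
time_s: 6.85
position: [0.5862, 0.0729, -0.0167]
tool_rot: [[-0.99, 0.139, 0.0], [0.139, 0.99, -0.0], [-0.0, -0.0, -1.0]]
ft_force: [0.3, 0.4, 0.7]
grip_width: 0.0403
gripper_force: 0.0
t 6.85 pos [ 0.5862  0.0729 -0.0167] yaw 81.99 tilt [ 0.0003 -0.    ] turn rad -0.0001 shift cm now [-0.03  0.01 -1.87] after turn [-0.03  0.01 -1.87] F [0.3 0.4 0.7] w 0.0403 0.0
```

View pics/e.png

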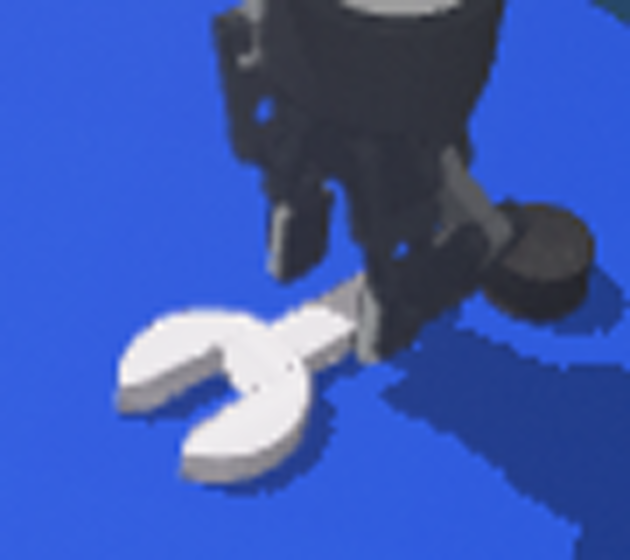

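The view shows the fingers now straddling the tab, with the near tip at crop (378,358), about 7 mm above the table. I'll lower 3 mm more and grip.

```bash
python3 -m crank '[4,0,0,0.3,0, 4,0,0,0,0, 1.5,0,0,0,0, 1.5,0,0,0,0, 1.5,0,0,0,0, 1.5,0,0,0,0, 1.5,0,0,0,0, 1.5,0,0,0,0]' 90
python3 -c "
from h import *
togo([.5865,.0730,.002],82)"
```

```text
time_s: 7.57
position: [0.5861, 0.073, -0.0195]
tool_rot: [[-0.99, 0.139, 0.0], [0.139, 0.99, -0.0], [-0.0, 0.0, -1.0]]
ft_force: [-1.5, 0.3, 5.2]
grip_width: 0.0163
gripper_force: 72.2
t 7.57 pos [ 0.5861  0.073  -0.0195] yaw 81.99 tilt [ 0.0003 -0.    ] turn rad -0.0002 shift cm now [-0.04  0.01 -2.15] after turn [-0.03  0.01 -2.15] F [-1.5  0.3  5.2] w 0.0163 72.16709733009338
```

```bash
python3 -m crank '[1.5,0,0,0,0, 1.5,0,0,-0.3,0, 1.5,0,0,-1,0, 1.5,0,0,-1.5,0, 1.5,0,0,-1.5,0, 1.5,0,0,0,0, 1.5,0,0,0,0, 1.5,0,0,0,0]'
python3 -c "
from h import *
togo([.5865,.0730,.002],82)
p=optics.get_image('scene');im=p['color'][:,:,::-1].copy()
cv2.imwrite('pics/f.png',cv2.resize(im[140:230,300:400],None,fx=6,fy=6,interpolation=cv2.INTER_CUBIC))"
```

```text
time_s: 8.23
position: [0.5857, 0.0729, 0.0226]
tool_rot: [[-0.99, 0.139, -0.001], [0.139, 0.99, 0.0], [0.001, -0.0, -1.0]]
ft_force: [0.7, -0.6, -2.1]
grip_width: 0.0163
gripper_force: 71.5
t 8.23 pos [0.5857 0.0729 0.0226] yaw 81.99 tilt [-0.001   0.0001] turn rad -0.0002 shift cm now [-0.08  0.02  2.06] after turn [-0.08  0.02  2.06] F [ 0.7 -0.6 -2.1] w 0.0163 71.4664614200592
```

View pics/f.png

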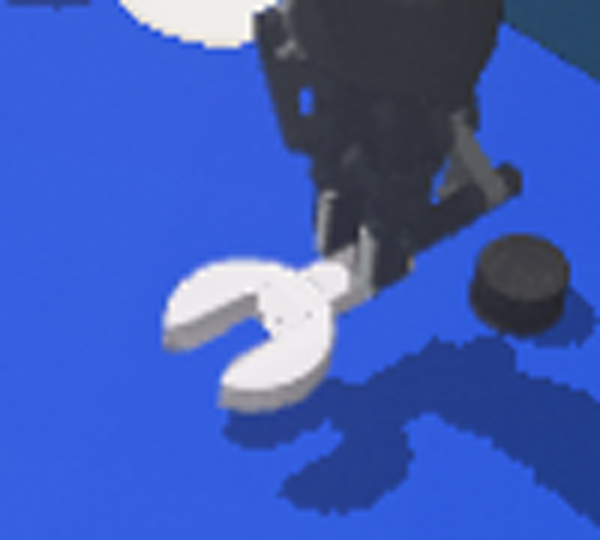

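The view shows the weight held level in the air, its disc at crop (250,330). Next I raise it and turn it.

```bash
python3 -m crank '[1.5,0,0,-3,0, 1.5,0,0,-3,0, 1.5,0,0,-3,0.12, 1.5,0,0,-3,0.12, 1.5,0,0,0,0.12, 1.5,0,0,0,0.12, 1.5,0,0,0,0.12, 1.5,0,0,0,0.12]'
python3 -m crank '[1.5,0,0,0,0.12, 1.5,0,0,0,0.12, 1.5,0,0,0,0.12, 1.5,0,0,0,0.12, 1.5,0,0,0,0.12, 1.5,0,0,0,0.12, 1.5,0,0,0,0.12, 1.5,0,0,0,0.12]'
python3 -m crank '[1.5,0,0,0,0.12, 1.5,0,0,0,0.12, 1.5,0,0,0,0.12, 1.5,0,0,0,0.12, 1.5,0,0,0,0.12, 1.5,0,0,0,0.12, 1.5,0,0,0,0.12, 1.5,0,0,0,0]'
python3 -c "
from h import *
togo([.487,-.177,.14],-65.4)"
```

```text
time_s: 8.95
position: [0.5857, 0.0729, 0.1423]
tool_rot: [[-0.648, 0.762, -0.002], [0.762, 0.648, 0.0], [0.001, -0.001, -1.0]]
ft_force: [-0.6, 0.5, -1.7]
grip_width: 0.0168
gripper_force: 71.5
time_s: 9.62
position: [0.5857, 0.0729, 0.1421]
tool_rot: [[0.252, 0.968, -0.002], [0.968, -0.252, 0.0], [-0.0, -0.002, -1.0]]
ft_force: [0.2, 0.2, -1.6]
grip_width: 0.0163
gripper_force: 71.6
time_s: 10.28
position: [0.5856, 0.0729, 0.1421]
tool_rot: [[0.888, 0.46, -0.002], [0.46, -0.888, 0.0], [-0.002, -0.001, -1.0]]
ft_force: [-0.5, -0.3, -2.1]
grip_width: 0.0162
gripper_force: 71.5
t 10.28 pos [0.5856 0.0729 0.1421] yaw -62.64 tilt [-0.0022  0.0001] turn rad 0.0481 shift cm now [-20.25  17.66   0.23] after turn [-19.37  18.62   0.21] F [-0.5 -0.3 -2.1] w 0.0162 71.5489912033081
```

```bash
python3 -m crank '[1.5,0,0,0,0.048, 1.5,-2.7,2.6,0,0, 1.5,-2.7,2.6,0,0, 1.5,-2.8,2.6,0,0, 1.5,-2.8,2.7,0,0, 1.5,-2.8,2.7,0,0, 1.5,-2.8,2.7,0,0, 1.5,-2.8,2.7,0,0]'
python3 -m crank '[1.5,0,0,0,0, 1.5,0,0,2,0, 1.5,0,0,2,0, 1.5,0,0,2,0, 1.5,0,0,1.5,0, 1.5,0,0,0,0, 1.5,0,0,0,0, 1.5,0,0,0,0]'
cat >> h.py <<'E'
def fith(ims,boxes,x0,st,zfree=True,yaw=None):
    T=[];M=[]
    for p,(x,y,w,h) in zip(ims,boxes):
        c=p["color"][y:y+h,x:x+w].astype(float);T.append(soft(p,(x,y,w,h)))
        d=((c[...,2]-c[...,0]<50)&(c[...,0]<110)).astype(np.uint8)
        M.append(1-cv2.dilate(d,np.ones((3,3),np.uint8)))
    f=lambda v:sum((np.abs(render(p,b,wparts(v[0],v[1],v[2] if yaw is None else yaw,v[-1]))-t)*m).sum() for p,b,t,m in zip(ims,boxes,T,M))
    x0=np.array(x0);sim=np.vstack([x0]+[x0+np.eye(len(x0))[i]*st[i] for i in range(len(x0))])
    r=minimize(f,x0,method="Nelder-Mead",options=dict(initial_simplex=sim,xatol=1e-5,fatol=.02,maxiter=400))
    return r.x,r.fun
E
python3 - <<'E'
from h import *
togo([.487,-.177,.063],-65.4)
t=optics.get_image("top");s=optics.get_image("scene")
out=[]
for n,p in(("top",t),("scene",s)):
    im=p["color"][:,:,::-1].copy()
    ax=np.array([.487,-.177])+.058*np.array([np.cos(.429),np.sin(.429)])
    for (x,y,z) in [(*ax,.09),(.599,-.1255,.096)]: 
        u=proj(p,[[x,y,z]])[0];print(n,u.round(1))
    u=proj(p,[[*ax,.09]])[0].astype(int);c=im[u[1]-40:u[1]+40,u[0]-45:u[0]+55]
    out.append(cv2.resize(c,(400,320),interpolation=cv2.INTER_CUBIC));print(u-[45,40])
cv2.imwrite("pics/g.png",np.hstack(out))
np.savez("last.npz",t=t["color"],s=s["color"])
E
```

```text
time_s: 10.95
position: [0.487, -0.1788, 0.1427]
tool_rot: [[0.906, 0.424, -0.001], [0.424, -0.906, 0.001], [-0.001, -0.001, -1.0]]
ft_force: [2.1, -0.9, -1.6]
grip_width: 0.017
gripper_force: 71.6
time_s: 11.62
position: [0.4887, -0.1776, 0.0689]
tool_rot: [[0.907, 0.422, 0.001], [0.422, -0.907, -0.001], [0.001, 0.001, -1.0]]
ft_force: [0.1, -1.0, -1.3]
grip_width: 0.0165
gripper_force: 71.6
t 11.62 pos [ 0.4887 -0.1776  0.0689] yaw -65.05 tilt [ 0.0009 -0.0006] turn rad 0.0061 shift cm now [-0.13 -0.12  0.59] after turn [-0.13 -0.12  0.59] F [ 0.1 -1.  -1.3] w 0.0165 71.61073565483093
top [455.2 172.1]
top [440.9 142.3]
[410 132]
scene [428.4 242.9]
scene [434.5 217.4]
[383 202]
```

View pics/g.png

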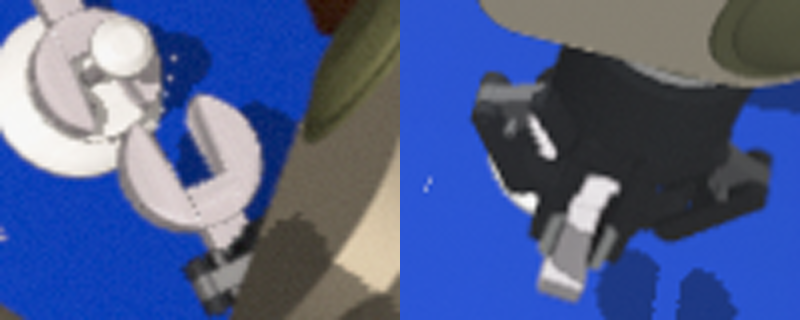

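The view shows (left, top camera) the held disc at crop (190,165), slot pointing towards the stem, tab towards the robot. I'll fit the held weight against the carrier in this same camera.

```bash
cat > g.py <<'E'
from h import *
C=(.5991,-.1255,3.5702,.0091)
def topfit(p,box,x0,zs):
    x,y,w,h=box;c=p["color"][y:y+h,x:x+w].astype(float);T=soft(p,box)
    d=(((c[...,2]-c[...,0]<50)&(c[...,0]<110))|(c[...,2]<c[...,0]-12)).astype(np.uint8);M=1-cv2.dilate(d,np.ones((3,3),np.uint8))
    base=render(p,box,cparts(*C))
    for z in zs:
        f=lambda v:(np.abs(np.maximum(base,render(p,box,wparts(*v,z)))-T)*M).sum()
        x0=np.array(x0);sim=np.vstack([x0,x0+[.008,0,0],x0+[0,.008,0],x0+[0,0,.12]])
        r=minimize(f,x0,method="Nelder-Mead",options=dict(initial_simplex=sim,xatol=1e-5,fatol=.02,maxiter=300))
        print(z,r.x[:2].round(4),"yaw",np.degrees(r.x[2]).round(2),round(r.fun,1),M.mean().round(2))
E
python3 - <<'E'
from g import *
t=optics.get_image("top")
s=env.observe();R=np.array(s["tool_rot"]);print("pred",s["position"][:2]+.058*R[:2,0],"yaw",np.degrees(np.arctan2(R[1,0],R[0,0])))
topfit(t,(434,150,44,42),[.541,-.153,.43],[.06,.075,.088,.1,.11])
E
```

```text
pred [ 0.54130682 -0.15318869] yaw 24.89578206804465
0.06 [ 0.5444 -0.1642] yaw 25.36 25.6 0.44
0.075 [ 0.5412 -0.1586] yaw 25.23 22.7 0.44
0.088 [ 0.5384 -0.1541] yaw 25.01 30.9 0.44
0.1 [ 0.5363 -0.1497] yaw 25.78 41.7 0.44
0.11 [ 0.5341 -0.1459] yaw 24.04 50.1 0.44
```

```bash
python3 -m crank '[1.5,-0.1,-0.1,1.2,0.006, 1.5,0,0,1.2,0, 1.5,0,0,1.1,0, 1.5,0,0,0,0, 1.5,0,0,0,0, 1.5,0,0,0,0, 1.5,0,0,0,0, 1.5,0,0,0,0]'
python3 - <<'E'
from g import *
togo([.550,-.148,.0335],-65.4)
t=optics.get_image("top")
s=env.observe();R=np.array(s["tool_rot"]);print("pred",s["position"][:2]+.058*R[:2,0])
topfit(t,(434,150,44,46),[.541,-.153,.43],[.04,.047,.053,.06])
E
```

```text
time_s: 12.43
position: [0.4873, -0.1771, 0.0339]
tool_rot: [[0.91, 0.415, 0.001], [0.415, -0.91, -0.001], [0.001, 0.001, -1.0]]
ft_force: [0.0, 1.0, -2.1]
grip_width: 0.0164
gripper_force: 71.6
t 12.43 pos [ 0.4873 -0.1771  0.0339] yaw -65.48 tilt [ 0.0011 -0.0008] turn rad -0.0014 shift cm now [ 6.92 -0.04  0.05] after turn [ 6.92 -0.03  0.04] F [ 0.   1.  -2.1] w 0.0164 71.59845113754272
pred [ 0.5399331  -0.15293745]
0.04 [ 0.5393 -0.1585] yaw 25.12 18.7 0.37
0.047 [ 0.5375 -0.1566] yaw 26.6 21.0 0.37
0.053 [ 0.5363 -0.1547] yaw 28.09 24.4 0.37
0.06 [ 0.534  -0.1527] yaw 27.38 26.1 0.37
```

```bash
python3 -m crank '[1.5,0.6,0,0,0, 1.5,0.6,0,0,0, 1.5,0.6,0,0,0, 1.5,0.6,0,0,0, 1.5,0.6,0,0,0, 1.5,0,0,0,0, 1.5,0,0,0,0, 1.5,0,0,0,0]'
python3 - <<'E'
from g import *
togo([.550,-.148,.0335],-65.4)
E
```

```text
time_s: 13.15
position: [0.5141, -0.1643, 0.0331]
tool_rot: [[0.91, 0.415, -0.0], [0.415, -0.91, 0.0], [-0.0, -0.0, -1.0]]
ft_force: [-0.5, -1.1, -0.9]
grip_width: 0.0165
gripper_force: 71.6
t 13.15 pos [ 0.5141 -0.1643  0.0331] yaw -65.48 tilt [-0.0004  0.0001] turn rad -0.0013 shift cm now [ 3.95  0.01 -0.04] after turn [ 3.95  0.01 -0.04] F [-0.5 -1.1 -0.9] w 0.0165 71.59801840782166
```

```bash
python3 -m crank '[1.5,0.6,0,0,0, 1.5,0.6,0,0,0, 1.5,0.6,0,0,0, 1.5,0.6,0,0,0, 1.5,0.6,0,0,0, 1.5,0.6,0,0,0, 1.5,0,0,0,0, 1.5,0,0,0,0]'
python3 - <<'E'
from g import *
togo([.550,-.148,.0335],-65.4)
t=optics.get_image("top")
s=env.observe();R=np.array(s["tool_rot"]);print("pred",s["position"][:2]+.058*R[:2,0])
cv2.imwrite("pics/i.png",t["color"][:,:,::-1])
E
```

```text
time_s: 13.82
position: [0.5471, -0.1493, 0.0331]
tool_rot: [[0.91, 0.415, -0.0], [0.415, -0.91, 0.0], [-0.0, -0.0, -1.0]]
ft_force: [0.4, 0.3, -1.4]
grip_width: 0.0167
gripper_force: 71.6
t 13.82 pos [ 0.5471 -0.1493  0.0331] yaw -65.46 tilt [-0.0002  0.    ] turn rad -0.001 shift cm now [ 0.31  0.   -0.04] after turn [ 0.31  0.   -0.04] F [ 0.4  0.3 -1.4] w 0.0167 71.59843325614929
pred [ 0.59964239 -0.12531519]
```

```bash
python3 -m crank '[1.5,0.2,0,0,0, 1.5,0.1,0,0,0, 1.5,0.1,0,0,0, 1.5,0.1,0,0,0, 1.5,0,0,0,0, 1.5,0,0,0,0, 1.5,0,0,0,0, 1.5,0,0,0,0]'
python3 - <<'E'
from g import *
togo([.550,-.148,.0335],-65.4)
E
```

```text
time_s: 14.53
position: [0.5515, -0.1475, 0.0333]
tool_rot: [[0.91, 0.415, 0.0], [0.415, -0.91, -0.0], [0.0, 0.0, -1.0]]
ft_force: [0.1, -0.2, -1.7]
grip_width: 0.0167
gripper_force: 71.6
t 14.53 pos [ 0.5515 -0.1475  0.0333] yaw -65.49 tilt [ 0. -0.] turn rad -0.0016 shift cm now [-0.16 -0.01 -0.02] after turn [-0.16 -0.01 -0.02] F [ 0.1 -0.2 -1.7] w 0.0167 71.59911274909973
```

No contact yet at a nominal +5.5 mm, so I'll feel for the slot's end.

```bash
python3 -m crank '[1.5,0.1,0,0,0, 1.5,0,0,0,0, 1.5,0.1,0,0,0, 1.5,0,0,0,0, 1.5,0.1,0,0,0, 1.5,0,0,0,0, 1.5,0,0,0,0, 1.5,0,0,0,0]'
python3 - <<'E'
from g import *
togo([.550,-.148,.0335],-65.4)
E
```

```text
time_s: 15.2
position: [0.5542, -0.1462, 0.0332]
tool_rot: [[0.91, 0.415, -0.0], [0.415, -0.91, 0.0], [-0.0, -0.0, -1.0]]
ft_force: [0.0, -0.2, -2.1]
grip_width: 0.0163
gripper_force: 71.6
t 15.2 pos [ 0.5542 -0.1462  0.0332] yaw -65.49 tilt [-0.  0.] turn rad -0.0016 shift cm now [-0.46 -0.01 -0.03] after turn [-0.46 -0.01 -0.03] F [ 0.  -0.2 -2.1] w 0.0163 71.59890532493591
```

```bash
python3 -m crank '[1.5,0.1,0,0,0, 1.5,0,0,0,0, 1.5,0.1,0,0,0, 1.5,0,0,0,0, 1.5,0.1,0,0,0, 1.5,0,0,0,0, 1.5,0,0,0,0, 1.5,0,0,0,0]'
python3 - <<'E'
from g import *
togo([.550,-.148,.0335],-65.4)
t=optics.get_image("top");np.save("top.npy",t["color"])
E
```

```text
time_s: 15.87
position: [0.5558, -0.1453, 0.033]
tool_rot: [[0.91, 0.415, -0.003], [0.415, -0.91, -0.0], [-0.003, -0.001, -1.0]]
ft_force: [-6.0, -3.1, -1.0]
grip_width: 0.0167
gripper_force: 71.8
t 15.87 pos [ 0.5558 -0.1453  0.033 ] yaw -65.49 tilt [-0.0029 -0.0004] turn rad -0.0016 shift cm now [-0.64  0.   -0.05] after turn [-0.64  0.   -0.05] F [-6.  -3.1 -1. ] w 0.0167 71.80532813072205
```

The slot's end touches the stem, with 6.7 N along the slot. I'll back off about 2 mm and lower until it sits.

```bash
python3 -m crank '[1.5,-0.3,0,0,0, 1.5,0,0,0.1,0, 1.5,0,0,0.1,0, 1.5,0,0,0.1,0, 1.5,0,0,0,0, 1.5,0,0,0,0, 1.5,0,0,0,0, 1.5,0,0,0,0]'
python3 - <<'E'
from g import *
togo([.553,-.1465,.029],-65.4)
E
```

```text
time_s: 16.58
position: [0.5543, -0.1461, 0.0302]
tool_rot: [[0.91, 0.415, 0.0], [0.415, -0.91, -0.0], [0.0, 0.0, -1.0]]
ft_force: [-0.6, -0.6, -2.2]
grip_width: 0.0165
gripper_force: 71.6
t 16.58 pos [ 0.5543 -0.1461  0.0302] yaw -65.48 tilt [ 0.0001 -0.    ] turn rad -0.0014 shift cm now [-0.14 -0.02  0.12] after turn [-0.14 -0.02  0.12] F [-0.6 -0.6 -2.2] w 0.0165 71.59539341926575
```

```bash
python3 -m crank '[1.5,-0.1,0,0.1,0, 1.5,0,0,0,0, 1.5,0,0,0.1,0, 1.5,0,0,0,0, 1.5,0,0,0,0, 1.5,0,0,0,0, 1.5,0,0,0,0, 1.5,0,0,0,0]'
python3 - <<'E'
from g import *
togo([.553,-.1465,.0285],-65.4)
E
```

```text
time_s: 17.25
position: [0.5534, -0.1467, 0.0284]
tool_rot: [[0.91, 0.415, 0.0], [0.415, -0.91, -0.0], [0.0, 0.0, -1.0]]
ft_force: [-1.7, -0.8, 2.0]
grip_width: 0.0166
gripper_force: 72.1
t 17.25 pos [ 0.5534 -0.1467  0.0284] yaw -65.49 tilt [ 0.0002 -0.0002] turn rad -0.0016 shift cm now [-0.02 -0.03 -0.01] after turn [-0.02 -0.03 -0.01] F [-1.7 -0.8  2. ] w 0.0166 72.11443662643433
```

Seated exactly at the predicted height. Releasing.

```bash
python3 -m crank '[2.6,0,0,0,0, 3.2,0,0,0,0, 4,0,0,0,0, 4,0,0,0,0, 4,0,0,0,0, 4,0,0,0,0, 4,0,0,0,0, 4,0,0,0,0]'
python3 -m crank '[4,0,0,-0.5,0, 4,0,0,-1,0, 4,0,0,-2,0, 4,0,0,-3,0, 4,0,0,-3,0, 4,-3,0,-2,0, 4,-3.5,0,0,0, 4,-3.5,0,0,0]'
python3 -m crank '[4,-3.5,0,-1,0, 4,-3.5,0,-1,0, 4,-2,0,0,0, 4,0,0,0,0, 4,0,0,0,0, 4,0,0,0,0, 4,0,0,0,0, 4,0,0,0,0]'
python3 - <<'E'
from g import *
togo([.553,-.1465,.0285],-65.4)
t=optics.get_image("top");s=optics.get_image("scene")
cv2.imwrite("pics/fin.png",np.hstack([cv2.resize(p["color"][y:y+80,x:x+80,::-1],(400,400),interpolation=cv2.INTER_CUBIC) for p,x,y in((t,395,105),(s,390,190))]))
# fit with carrier model, both views
for n,p,b in(("top",t,(402,108,56,74)),("scene",s,(400,196,54,68))):
    T=soft(p,b)
    base=render(p,b,cparts(*C))
    for z in(.044,.048,.056):
        f=lambda v:np.abs(np.maximum(base,render(p,b,wparts(*v,z)))-T).sum()
        x0=np.array([.603,-.124,.43]);sim=np.vstack([x0,x0+[.006,0,0],x0+[0,.006,0],x0+[0,0,.1]])
        r=minimize(f,x0,method="Nelder-Mead",options=dict(initial_simplex=sim,xatol=1e-5,fatol=.02))
        d=r.x[:2]-C[:2];print(n,z,"along",(d@[.909,.416]*1000).round(1),"perp",(d@[-.416,.909]*1000).round(1),"yaw",np.degrees(r.x[2]).round(1),r.fun.round(1))
E
```

```text
time_s: 17.92
position: [0.5533, -0.1466, 0.0282]
tool_rot: [[0.91, 0.415, 0.0], [0.415, -0.91, 0.0], [0.0, 0.0, -1.0]]
ft_force: [0.6, 0.2, 0.5]
grip_width: 0.0395
gripper_force: 0.0
time_s: 18.58
position: [0.4619, -0.1885, 0.1453]
tool_rot: [[0.909, 0.416, 0.003], [0.416, -0.909, -0.002], [0.002, 0.004, -1.0]]
ft_force: [0.3, -0.6, -0.3]
grip_width: 0.04
gripper_force: 0.0
time_s: 19.25
position: [0.3811, -0.225, 0.1632]
tool_rot: [[0.909, 0.416, -0.0], [0.416, -0.909, 0.0], [0.0, -0.0, -1.0]]
ft_force: [-0.0, 1.0, 0.1]
grip_width: 0.0398
gripper_force: 0.0
t 19.25 pos [ 0.3811 -0.225   0.1632] yaw -65.42 tilt [-0.0001  0.0002] turn rad -0.0003 shift cm now [18.9   0.02 13.47] after turn [18.9   0.02 13.47] F [-0.   1.   0.1] w 0.0398 0.0
top 0.044 along 5.0 perp -1.3 yaw 23.8 71.0
top 0.048 along 4.5 perp 0.8 yaw 24.2 72.2
top 0.056 along 3.7 perp 4.4 yaw 24.4 74.4
scene 0.044 along 63.5 perp 18.4 yaw -5.1 1620.7
scene 0.048 along 65.6 perp -12.3 yaw -57.1 1563.7
scene 0.056 along 56.2 perp -9.9 yaw -45.0 1560.2
```

The top-view fit puts the weight at z = 48 mm, 4.5 mm along and 0.8 mm across from the stem axis, yaw 24.2° against 24.6° wanted. I'm handing in.

```bash
python3 -c "
from rig import env
print(env.close_job())"
```

```text
the job is handed in; nothing more can be done
None
```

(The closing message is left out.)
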